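# Clip a chamber slide onto the microscope stage

## Robot

A 6-joint arm with a two-finger parallel gripper is mounted at the origin on the work surface. World frame = base frame: x ahead of the robot, y to its left, z up, the work surface at z = 0. Lengths are in mm, angles in degrees, forces in N, time in s.
With the tool pointing down it reaches from about 375 to 825 mm from the base axis. Payload 5.5 kg.
Tool frame: the origin (TCP) lies at the very end of the fingers, on their centre line; the grasp point (between the pads) lies 19 mm behind it; z points along the fingers, x is the direction in which the jaws open and shut, and the axes are right-handed (so a half turn about z gives the same grasp; the last joint's range is limited). The gripper opens to 85 mm and grips with 20 to 120 N. Pads are 22 mm wide; open, the fingers measure 114 mm over their backs; the gripper's body (76 mm by 85 mm) begins 54 mm behind the grasp point. The pads swing forward as they close: fully open they stand 13 mm farther back than shut.
Start: joints at [73.969, 17.962, -2.699, 69.339, 0, 90], TCP at [165.695, 576.663, 231.299] pointing down, gripper open.
Joint ranges: [-152.73, 152.73], [-39.44, 99.34], [-58.76, 71.6], [-118.89, 123.64], [-81.53, 83.1], [-180, 180]. Speed limits (degrees/s): [136.94, 136.94, 172.46, 180, 180, 180].

## Interface

Orientations are given as [roll, pitch, yaw] about the fixed x, y, z axes, in that order (R = Rz(yaw) Ry(pitch) Rx(roll)).
In Python, from station import monitor, camera, job, finder gives the robot as it stands.
- The arm moves only by the tool step_arm, never from a script. Its arguments are lists of equal length, an entry for each row: "delta_pos": the shift along the world's x, y, z in m, a list of three; "angular": the turn, a rotation vector about the world's x, y, z in rad, a list of three. A call has 1 to 8 rows; each row is the pose to reach, as a shift and turn from the pose measured when the call began; what a row does not reach only later rows make up. A row lasts 1/12 s, in which the tool goes at most 41.7 mm and 7.16 degrees, less where a joint would pass 70% of its speed; a pose out of reach is approached as far as the arm can. A call with a gripper value outside its range is refused whole. "fingers" is the opening, from 0 (shut) to 1 (fully open), set as the call begins (left out, the last holds). The fingers move at their own pace and stop on an object; the grip force is fixed at half the most. Time passes only in rows, so rows that repeat a pose let the fingers close. It gives the time, the measured TCP pose, the force and the opening at its end, in the units of the state.
- monitor.get_state(): the state, without advancing time (a new reading comes with each control period).
- camera(name): name is "side" or "top" or "wrist"; returns a dict with "pixels" (400x640x3 uint8, red, green, blue), "depth" (400x640 float32, mm along the optical axis (not along the pixel's ray), 0 where there is no reading), "fovy" (degrees; the focal length in pixels is half the picture's height over the tangent of half this angle, whatever the lens; pixels are square), "cx", "cy" (the principal point, pixels), "R" (3x3) and "t" (3): a world point X has camera coordinates R X + t. Camera axes: x right, y down, z forward; pixel columns grow to the right and rows downward; lengths in mm; the calibration is good to about 2 mm. A picture is of the moment at which its call begins.
- job.hand_in(): hands the job in, once; it reports no verdict.
Trained networks look in a picture, given as the dict that the camera call returned (one of the last four; its "shot" number tells which), for a name from the list of things; names that differ only in an ending like _2 or _b are one class to them, and where a whole thing is asked for, a point or a joint stands for the part that bears it (a point fixed in the world has none). Each returns a list of dicts, best first, with "p" (0 to 1); they miss things now and then, are a little off and sometimes report something else, mostly with a low value. They report only what shows in the picture. A call takes as long as a camera call. They do not tell look-alikes from the thing itself.
- finder.find_in(picture, target): "centre" ([x, y, z] in mm, in world coordinates, good to about 4 mm: the middle of the surface that is visible of it).
The state is a dict: "time": time; "joint_positions": joint angles; "joint_velocities": joint speeds; "tau": joint torques, N m; "position": TCP position; "ee_rot": TCP orientation; "force": force on the tool from outside, world axes, zero at the start; "wrist_torque": the same for the moment, N m; "finger_gap": finger opening in mm.
Only numpy, scipy, OpenCV 4.12 (cv2) and the standard library are available. Lean on these libraries where they do the work, as an engineer would, in place of code of your own. Each camera call takes 0.05 s, during which the arm holds its last target.

## Task

Take the chamber slide with the blue wells from the white tray and, keeping it level, push the sprung brass clip arm on the microscope stage back with the slide's long side, then set the slide down on the stage so it lies along the dark fixed edge, centred between the two black end marks. Set it fully down before letting go, so that the brass arm presses it flat and flush against the fixed edge, and leave everything else where it is.

Things in the scene. Friction and masses are not known exactly. Their poses are not given: they have to be found in the camera images.
- slide_blue_mid (a point): Centre (14 mm above the underside) of the chamber slide to mount: a glass plate 75 (x) x 26 (y) x 3 mm, with a blue block of wells 46 (x) x 22 (y) x 25 mm high centred on it, 28 mm high in all. Rigid, 25 to 50 g, same either way round. x runs along its length, z up. Grip the block across its 22 mm; the glass stands out 2 mm below it. Starts flat on the tray, its x axis within 0.5 rad of world -y (the robot's right).
- seat (a point): Point on the fixed, level stage of the microscope (30 mm above the bench) where the centre of the slide's underside belongs, between the end marks. z up; x is the way the slide's length must lie, pointing to the robot's right (within 0.3 rad of world -y). The stage is 180 mm wide (y) and reaches from x = -80 to +190 mm; open on the -x side. Two black end marks lie at x = -38.5 and 38.5 mm.
- fixed_edge (a point): Middle of the upper inner edge of the dark fixed edge on the stage, at (0, -13, 4) mm in the seat's frame and with the same axes. The edge is 4 mm high, 8 mm thick and 70 mm long (x from -35 to +35 mm). The slide's long side lies flush against its inner (+y) face.
- lens (a point): Centre of the lower face of the lens housing, at (31, 0, 105) mm in the seat's frame; radius 28 mm, and 34 mm from 80 mm higher up. A boom at its upper part leads to a pillar (radius 16 mm) at x = 160, y = 0 mm. A hand pointing straight down at the seat strikes the housing: come in from the seat's -x side (the tray's side) with the hand leaning back to that side by 30 to 45 degrees.
- clip_arm (a joint): Angle (rad) of the curved brass clip arm, which swings level over the stage about an upright pivot at x = 82, y = 20 mm in the seat's frame (post 22 mm high, radius 7.5 mm). 0 = at rest on its stop; grows to 0.7 as the tip swings to the seat's +y. A spring drives it towards 0: 1.2 N at the tip at rest, 1.7 N with the slide clipped, 2.7 N at 0.6. About 0.18 with the slide clipped; 1 mm at the tip is 0.018.
- clip_tip (a point): Middle of the upright brass pin at the arm's tip: radius 4 mm, from 1 to 12 mm above the stage. At rest at x = 26, y = 7 mm in the seat's frame, so the slide's +y long side must push it more than 10 mm in +y before the slide can go down inside the fixed edge. The rest of the arm, a 6 mm bar 4 to 10 mm above the stage, curves from the pin to the pivot, all beyond x = 20 mm.
- tray: Low white tray that the two chamber slides lie on, 140 (x) x 220 (y) x 6 mm, fixed; origin at the centre of its underside.
- slide_amber: A second chamber slide of the same size, with orange wells, to be left alone; lies on the tray about 110 mm beside the blue one. Origin at the centre of its underside.
- dropper: Small upright bottle with a red cap, radius 16 mm, 75 mm high, to be left alone; origin at the centre of its underside.
- jar: Amber jar with a white lid, radius 30 mm, 65 mm high, to be left alone; origin at the centre of its underside.
- tip_box: Yellow box 85 x 120 x 55 mm, to be left alone; origin at the centre of its underside.
- tube_rack: Green rack of capped tubes 80 x 110 x 49 mm, to be left alone; origin at the centre of its underside.
Things that resemble listed ones, but are neither listed nor needed, are in the scene too. What is meant by the part that bears slide_blue_mid is not pink, purple or turquoise, and is the smaller of those in its own colour.

How it is judged (in metres and radians):
On the way, in this order (a step that is already met when the one before it is completed fails the run):
1. the blue slide is lifted off the tray (its centre above 45 mm) in the fingers (height (world z) of slide_blue_mid above 0.045 m and contact force between the fingers and slide_blue above 0.5 N), for 0.1 s.
2. the held slide, over the stage, draws the clip arm back beyond its clipped position (joint above 0.195) (value of joint clip_arm above 0.195 rad and contact force between the fingers and slide_blue above 0.5 N and horizontal distance between slide_blue_mid and seat below 0.03 m), for 0.05 s.
3. the slide lies on its seat with the clip arm against it (x of slide_blue in the frame of seat between -0.008 and 0.008 m and y of slide_blue in the frame of seat between -0.0025 and 0.0025 m and z of slide_blue in the frame of seat between -0.0025 and 0.002 m and angle between the x axis of slide_blue and the x axis of seat, either way round below 0.06 rad and angle between slide_blue's own z axis and vertical below 0.06 rad and value of joint clip_arm between 0.12 and 0.24 rad and contact force between the fingers and slide_blue below 0.05 N), for 0.2 s.
At the end, for the whole second after the job is handed in: The blue slide lies flat on the stage (underside within 2 mm, tilt under 0.06 rad), flush along the fixed edge (within 2.5 mm and 0.06 rad), its centre within 8 mm of the midpoint between the end marks, clipped by the brass arm (joint 0.12 to 0.24), let go and at rest (x of slide_blue in the frame of seat between -0.008 and 0.008 m and y of slide_blue in the frame of seat between -0.0025 and 0.0025 m and z of slide_blue in the frame of seat between -0.0025 and 0.002 m and angle between the x axis of slide_blue and the x axis of seat, either way round below 0.06 rad and angle between slide_blue's own z axis and vertical below 0.06 rad and value of joint clip_arm between 0.12 and 0.24 rad and linear speed of slide_blue below 0.01 m/s and velocity of joint clip_arm below 0.05 rad/s); the robot touches nothing.
It fails at once if the blue slide is let go while still more than 6 mm above the stage (horizontal distance between slide_blue and seat below 0.08 m and z of slide_blue in the frame of seat above 0.006 m and contact force between the fingers and slide_blue below 0.01 N).
It fails at once if the blue slide is tipped by more than 0.4 rad (angle between slide_blue's own z axis and vertical above 0.4 rad).
It fails at once if the orange slide, bottle, jar, yellow box or tube rack is moved by more than 20 mm (distance of any of slide_amber, dropper, jar, tip_box, tube_rack from where it was at the start of the episode above 0.02 m).
It also fails if it takes over 42 s, if anything falls off the work surface, if the arm or the gripper's body presses on something with over 40 N, if the wrist force passes 120 N, or if a joint passes its speed limit or range.

## Working session

There is one attempt and no reset: what is moved stays moved. The work goes in short steps, Python scripts to look and compute and a tool call to move; the robot and the scene stay as the last step left them, time stands still between calls to the robot, and variables do not carry over. Pictures are saved under pics/ and viewed, and the job is handed in when it is done.

Besides the shell and the picture viewer there is one more tool, called after ">>>" as a command line: name --argument value ..., lists and objects as JSON in quotes. step_arm: Moves the arm, as the interface text tells. Its arguments: {"type":"object","properties":{"delta_pos":{"type":"array"},"angular":{"type":"array"},"fingers":{"type":"number"}},"required":["delta_pos","angular"]}

```bash
mkdir -p pics; ls
cat > h.py <<'E'
import numpy as np, cv2, json
from station import monitor, camera, job, finder
def save(p,name,crop=None,scale=1):
    im=p["pixels"][:,:,::-1]
    if crop: 
        a,b,c,d=crop; im=im[b:d,a:c]
    im=cv2.resize(im,None,fx=scale,fy=scale,interpolation=cv2.INTER_CUBIC)
    cv2.imwrite("pics/"+name,im)
def f(p): return 200/np.tan(np.radians(p["fovy"]/2))
def world(p,u,v,z=None):
    R=np.array(p["R"]);t=np.array(p["t"])
    ray=np.array([(u-p["cx"])/f(p),(v-p["cy"])/f(p),1.])
    C=-R.T@t; d=R.T@ray
    if z is None: return C+d*p["depth"][int(round(v)),int(round(u))]
    return C+d*(z-C[2])/d[2]
def cloud(p):
    v,u=np.mgrid[0:400,0:640]
    dep=p["depth"].astype(float)
    c=np.stack([(u-p["cx"])/f(p)*dep,(v-p["cy"])/f(p)*dep,dep],-1)-np.array(p["t"])
    w=c@np.array(p["R"]); w[dep==0]=np.nan
    return w
def proj(p,X):
    c=np.array(p["R"])@np.array(X)+np.array(p["t"])
    return c[0]/c[2]*f(p)+p["cx"],c[1]/c[2]*f(p)+p["cy"]
E
python3 - <<'E'
from h import *
import pickle
for n in ["top","side","wrist"]:
    p=camera(n); save(p,n+"0.png"); pickle.dump(p,open(n+"0.pkl","wb"))
    print(n,p["fovy"],p["cx"],p["cy"],(-np.array(p["R"]).T@np.array(p["t"])).round())
    for k in ["slide_blue_mid","seat","fixed_edge","lens","clip_tip","clip_arm","slide_amber","tray"]:
        try: print(k,[(round(d["p"],2),np.round(d["centre"]).tolist(),np.round(proj(p,d["centre"])).tolist()) for d in finder.find_in(p,k)[:4]])
        except Exception as e: print(k,e)
print(monitor.get_state())
E
```

```text
pics
top 48.13254933527457 323.63153088203126 201.68586224675997 [ 209.   16. 1528.]
slide_blue_mid [(0.72, [495.0, -88.0, 28.0], [352.0, 206.0]), (0.63, [441.0, 409.0, 38.0], [206.0, 228.0]), (0.59, [312.0, 501.0, 25.0], [179.0, 269.0]), (0.59, [228.0, 250.0, 27.0], [254.0, 290.0])]
seat [(0.88, [493.0, -93.0, 28.0], [354.0, 206.0])]
fixed_edge [(0.56, [495.0, -89.0, 28.0], [352.0, 206.0])]
lens [(0.59, [492.0, -87.0, 27.0], [352.0, 207.0])]
clip_tip []
clip_arm []
slide_amber []
tray [(0.83, [496.0, 199.0, 7.0], [269.0, 211.0])]
side 46.53108157517613 313.08383727528513 200.59192221049148 [ 305. 1508.  977.]
slide_blue_mid [(0.96, [301.0, 524.0, 19.0], [358.0, 321.0]), (0.85, [438.0, 432.0, 24.0], [314.0, 293.0]), (0.47, [257.0, 370.0, 18.0], [374.0, 287.0])]
seat [(0.97, [499.0, -48.0, 35.0], [314.0, 209.0])]
fixed_edge [(0.88, [500.0, -47.0, 28.0], [314.0, 210.0])]
lens [(0.93, [502.0, -51.0, 31.0], [313.0, 209.0])]
clip_tip []
clip_arm []
slide_amber []
tray [(0.75, [493.0, 211.0, 4.0], [307.0, 254.0])]
wrist 59.00227214293734 316.3427567060672 199.3409873264129 [ 89. 600. 373.]
[... 201 characters left out ...]
rm []
slide_amber []
tray []
{'time': 1.35, 'joint_positions': array([ 7.39688786e+01,  1.79629021e+01, -2.69886785e+00,  6.93385392e+01,
       -3.49244032e-04,  9.00016641e+01]), 'joint_velocities': array([-0.03142811,  0.076947  ,  0.0023691 ,  0.09348919,  0.05402231,
       -0.02032859]), 'tau': array([-5.49471515e-04, -5.39463830e+01,  3.40046132e+01,  1.60801366e-03,
       -3.41766577e-05,  1.36153599e-05]), 'position': array([165.69743153, 576.66593907, 231.29060823]), 'ee_rot': array([1.79999651e+02, 3.09145740e-04, 7.39672145e+01]), 'force': array([-0.32290756, -0.10695559,  0.09366988]), 'wrist_torque': array([0.01112623, 0.01113278, 0.02276957]), 'finger_gap': 85.92261847923491}
```

View pics/top0.png

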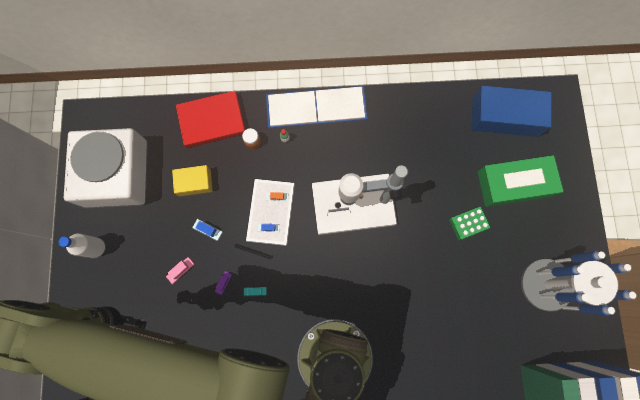

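View pics/side0.png

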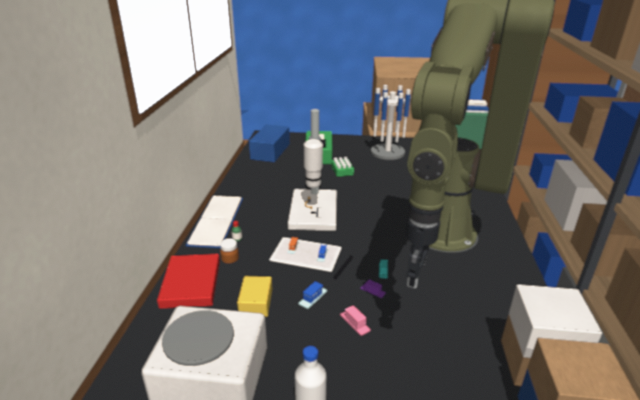

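View pics/wrist0.png

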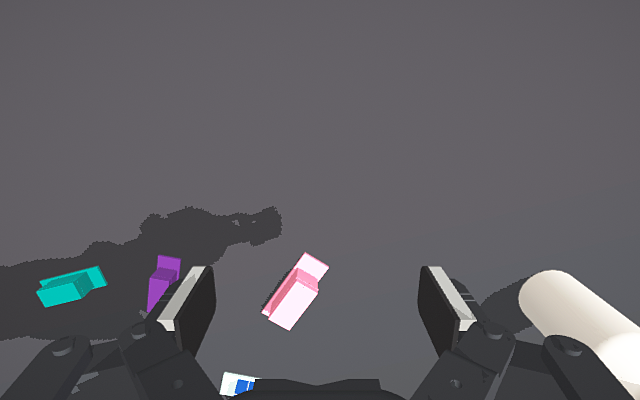

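Run:
```python
from h import *
import pickle
p=pickle.load(open("top0.pkl","rb"))
save(p,"t_c.png",(235,165,415,255),4.4)
w=cloud(p)
for (u,v) in [(270,227),(277,196),(285,215),(207,229),(338,211),(330,180),(380,220),(350,188),(338,205),(400,172)]: print(u,v,w[v,u].round(1))
p=pickle.load(open("side0.pkl","rb"))
save(p,"s_c.png",(260,130,360,270),4)
```

```text
270 227 [435.3 193.2  32.9]
277 196 [540.9 166.5  33.1]
285 215 [478.4 143.5   6.4]
207 229 [439.8 406.7  28.7]
338 211 [478.5 -38.9  32.4]
330 180 [588.5 -17.4  31.3]
380 220 [ 442.2 -180.2   21.6]
350 188 [490.6 -65.5 315.9]
338 205 [498.8 -39.9  34.6]
400 172 [ 509.6 -194.2  391. ]
```

View pics/t_c.png

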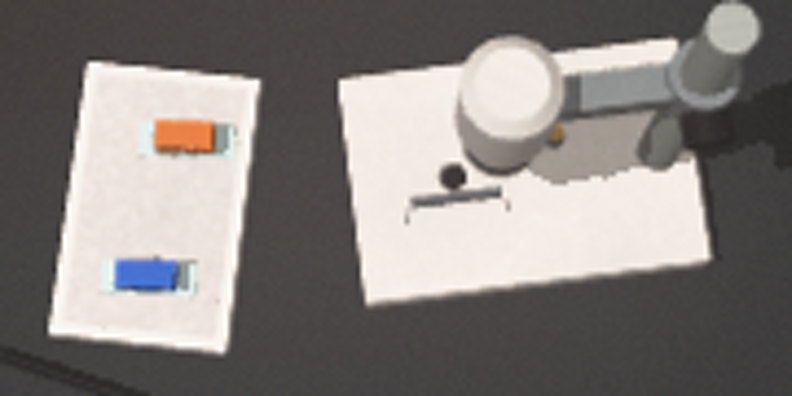

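View pics/s_c.png

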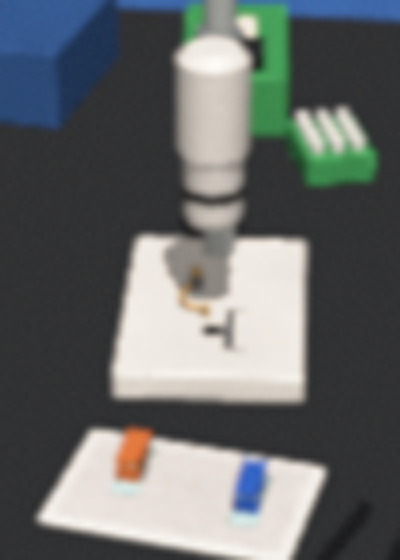

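```bash
cat >> h.py <<'E'
def blue(p,box=None):
    hsv=cv2.cvtColor(p["pixels"],cv2.COLOR_RGB2HSV)
    m=((hsv[...,0]>105)&(hsv[...,0]<125)&(hsv[...,1]>130)&(hsv[...,2]>60)).astype(np.uint8)
    if box: 
        q=np.zeros_like(m);a,b,c,d=box;q[b:d,a:c]=1;m&=q
    return m
def topface(p,m,zlo,zhi,z):
    w=cloud(p); k=(m>0)&(w[...,2]>zlo)&(w[...,2]<zhi)
    vs,us=np.nonzero(k)
    P=np.array([world(p,u,v,z)[:2] for u,v in zip(us,vs)],np.float32)
    return P,cv2.minAreaRect(P)
E
python3 - <<'E'
from h import *
import pickle
p=pickle.load(open("top0.pkl","rb"))
P,r=topface(p,blue(p,(245,180,300,250)),25,40,34)
print(len(P),r,P.mean(0))
w=cloud(p)
# stage
s=(abs(w[...,2]-30)<6)&(p["pixels"].min(2)>170)
s[:, :300]=0; s[:,420:]=0
vs,us=np.nonzero(s); P=np.array([world(p,u,v,30)[:2] for u,v in zip(us,vs)],np.float32)
print(len(P),cv2.minAreaRect(P),cv2.boxPoints(cv2.minAreaRect(P)), np.nanmedian(w[s][:,2]))
C=lambda a,b:(235+a/4.4-.5,165+b/4.4-.5)
for n,a,b,z in [("edgeL",411,202,34),("edgeR",501,191,34),("mark1",408,214,30),("mark2",507,205,30),("disc",452,177,30),("bs",155,272,34)]:
    print(n,world(p,*C(a,b),z).round(1))
E
```

```text
70 ((435.536865234375, 201.27455139160156), (43.788360595703125, 20.39303970336914), 87.1173095703125) [434.82477 199.87659]
2318 ((504.4173583984375, -92.40072631835938), (176.899169921875, 266.7344055175781), 4.2893385887146) [[ 406.24057    33.9775  ]
 [ 426.1905   -232.0098  ]
 [ 602.5941   -218.77896 ]
 [ 582.6442     47.208344]] 28.751912213615054
edgeL [482.   -4.7  34. ]
edgeR [487.1 -74.5  34. ]
mark1 [473.4  -2.   30. ]
mark2 [476.6 -78.7  30. ]
disc [500.8 -37.5  30. ]
bs [437.5 193.9  34. ]
```

```bash
cat >> h.py <<'E'
from scipy.spatial.transform import Rotation as Ro
def Rt(st): return Ro.from_euler('xyz',st["ee_rot"],degrees=True)
def target(psi,lean):
    # psi deg: yaw of slide x dir wrt world -y (positive => towards +x) ; hand leans to slide -x
    a=np.radians(psi); sx=np.array([np.sin(a),-np.cos(a),0]); sy=np.array([np.cos(a),np.sin(a),0]); L=np.radians(lean)
    z=sx*np.sin(L)-np.array([0,0,1])*np.cos(L)
    return Ro.from_matrix(np.stack([sy,np.cross(z,sy),z],1)),sx,sy
def plan(pos,R):
    st=monitor.get_state()
    d=(np.array(pos)-st["position"])/1000; rv=(R*Rt(st).inv()).as_rotvec()
    print("t",round(st["time"],2),"dpos m",d.round(4),"rotvec",rv.round(4),"rows rot",round(np.degrees(np.linalg.norm(rv))/7.16,1),"rows pos",round(np.linalg.norm(d)/.0417,1))
E
python3 - <<'E'
from h import *
import pickle
p=pickle.load(open("wrist0.pkl","rb"))
st=monitor.get_state(); R=Rt(st).as_matrix()
Rc=np.array(p["R"]); C=-Rc.T@p["t"]
print("cam in tool",R.T@(C-st["position"])); print("cam axes in tool (cols)",(R.T@Rc.T).round(3))
for d in (-19,0,30,60,100): print(d,np.round(proj(p,st["position"]+R[:,2]*d)))
Rg,sx,sy=target(-2.9,38)
tip=np.array([435.5,199,6+11])+6*sx
print(tip, Rg.as_matrix())
pos=tip-Rg.as_matrix()[:,2]*110
print(pos); plan(pos,Rg)
E
```

```text
cam in tool [   1.27613637  -80.40927112 -142.07841629]
cam axes in tool (cols) [[ 1.    -0.    -0.001]
 [ 0.     0.95   0.312]
 [ 0.001 -0.312  0.95 ]]
-19 [314. 294.]
0 [314. 270.]
30 [314. 242.]
60 [315. 221.]
100 [315. 201.]
[435.19644236 193.00768386  17.        ] [[ 9.98719357e-01 -3.98677808e-02 -3.11481241e-02]
 [-5.05929401e-02 -7.87001593e-01 -6.14873033e-01]
 [ 1.73472348e-18  6.15661475e-01 -7.88010754e-01]]
[438.62273601 260.64371747 103.6811829 ]
t 1.35 dpos m [ 0.2729 -0.316  -0.1276] rotvec [-0.581 -0.415 -1.289] rows rot 11.8 rows pos 10.5
```

>>> step_arm --delta_pos '[[0.022,-0.026,-0.005],[0.045,-0.052,-0.01],[0.068,-0.079,-0.015],[0.09,-0.105,-0.02],[0.114,-0.132,-0.025],[0.136,-0.158,-0.03],[0.159,-0.184,-0.035],[0.182,-0.21,-0.04]]' --angular '[[-0.048,-0.035,-0.107],[-0.097,-0.069,-0.215],[-0.145,-0.104,-0.322],[-0.194,-0.138,-0.43],[-0.242,-0.173,-0.537],[-0.29,-0.207,-0.645],[-0.339,-0.242,-0.752],[-0.387,-0.277,-0.859]]' --fingers 1

```text
time: 2.02
position: [348.5, 365.8, 191.4]
ee_rot: [154.1, 5.8, 22.2]
force: [0.3, 0.3, -0.3]
finger_gap: 85.7
```

Run:
```python
from h import *
Rg,sx,sy=target(-2.9,38)
plan([438.6,260.6,115],Rg); print(monitor.get_state()["joint_positions"].round(1))
```

```text
t 2.02 dpos m [ 0.0901 -0.1052 -0.0764] rotvec [-0.192  -0.1358 -0.4259] rows rot 3.9 rows pos 3.8
[ 57.8  25.6  -2.6  81.9 -17.6 127.4]
```

>>> step_arm --delta_pos '[[0.022,-0.026,-0.018],[0.045,-0.052,-0.038],[0.068,-0.079,-0.057],[0.09,-0.105,-0.076],[0.09,-0.105,-0.076]]' --angular '[[-0.048,-0.034,-0.106],[-0.096,-0.068,-0.213],[-0.144,-0.102,-0.319],[-0.192,-0.136,-0.426],[-0.192,-0.136,-0.426]]'

```text
time: 2.43
position: [439.9, 255.5, 110.2]
ee_rot: [141.5, 0.1, -3.4]
force: [-1.5, -0.6, 0.1]
finger_gap: 85.4
```

Run:
```python
from h import *
import pickle
p=camera("wrist"); pickle.dump(p,open("w1.pkl","wb")); save(p,"w1.png")
P,r=topface(p,blue(p),28,42,34)
print(len(P),r,P.mean(0))
st=monitor.get_state(); print(st["position"],st["ee_rot"],st["joint_positions"].round(1))
```

```text
1391 ((437.15203857421875, 209.2042694091797), (52.92168426513672, 21.439483642578125), 85.76728820800781) [437.2615  211.14836]
[438.85874004 257.68684286 112.07587389] [141.7127717    0.22175993  -3.18351697] [ 45.7  37.8  -0.   83.1 -23.9 145.5]
```

View pics/w1.png

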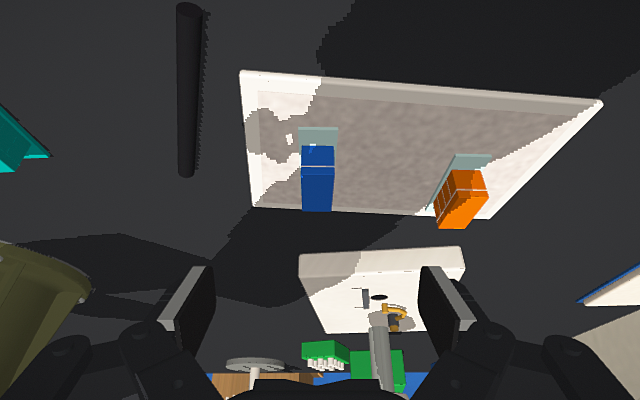

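Run:
```python
from h import *
import pickle
p=pickle.load(open("w1.pkl","rb")); save(p,"w1c.png",(285,115,355,225),5.5)
m=blue(p); V=p["pixels"].max(2)
for v in (152,160,164,166,168,172,190,208,211): 
    us=np.nonzero(m[v])[0]; print(v,us.min(),us.max(), p["pixels"][v,318])
for u,v in [(301.5,166),(334.5,166),(302.5,211),(331.5,211)]: print(world(p,u,v,34).round(1))
for u,v in [(298,128),(337.5,128)]: print(world(p,u,v,9).round(1))
w=cloud(p); print(w[135,318],w[190,318],w[160,318],w[120,290])
for i in range(160,215,6): print(i,w[i,318].round(1))
```

```text
152 302 333 [ 23  72 145]
160 301 333 [ 23  72 145]
164 301 333 [  7  64 144]Traceback (most recent call last):
  File "<stdin>", line 6, in <module>
    return umr_minimum(a, axis, None, out, keepdims, initial, where)
ValueError: zero-size array to reduction operation minimum which has no identity
```

View pics/w1c.png

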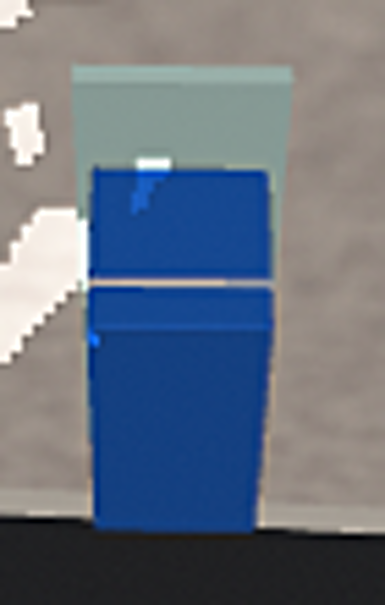

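Run:
```python
from h import *
import pickle
p=pickle.load(open("w1.pkl","rb"))
g=lambda a,b:(285+a/5.5-.5,115+b/5.5-.5)
for n,a,b,z in [("nearL",90,330,34),("nearR",274,330,34),("farL",95,531,34),("farR",257,531,34),("glL",72,67,6),("glR",293,67,6),("glL9",75,83,9),("glR9",291,83,9),("bnL",92,168,9),("bnR",268,168,9)]: print(n,world(p,*g(a,b),z).round(1))
w=cloud(p)
print(w[135,318].round(1),[w[i,318].round(1).tolist() for i in (150,160,172,180,195,208)])
```

```text
nearL [428.1 228.4  34. ]
nearR [449.5 227.1  34. ]
farL [424.4 183.5  34. ]
farR [446.4 182.3  34. ]
glL [426.6 242.9   6. ]
glR [452.7 241.4   6. ]
glL9 [427.1 243.2   9. ]
glR9 [452.3 241.8   9. ]
bnL [427.7 228.5   9. ]
bnR [449.4 227.2   9. ]
[439.5 236.9   8.4] [[439.1, 228.6, 14.2], [439.0, 227.5, 21.8], [439.0, 227.4, 31.7], [438.7, 221.2, 33.5], [437.7, 204.2, 34.0], [436.7, 186.4, 33.5]]
```

Run:
```python
from h import *
Rg,sx,sy=target(-3.9,38)
tip=np.array([437.1,205.2,17])+6*sx
print(tip,Rg.as_euler('xyz',degrees=True))
plan(tip-Rg.as_matrix()[:,2]*50,Rg);plan(tip,Rg)
```

```text
[436.69190826 199.21389433  17.        ] [142.    0.   -3.9]
t 2.48 dpos m [-0.0001 -0.0278 -0.0557] rotvec [ 0.0048 -0.0042 -0.0125] rows rot 0.1 rows pos 1.5
t 2.48 dpos m [-0.0022 -0.0585 -0.0951] rotvec [ 0.0048 -0.0042 -0.0125] rows rot 0.1 rows pos 2.7
```

>>> step_arm --delta_pos '[[0,-0.014,-0.028],[0,-0.028,-0.056],[-0.0007,-0.038,-0.069],[-0.0014,-0.048,-0.082],[-0.0022,-0.0585,-0.0951],[-0.0022,-0.0585,-0.0951],[-0.0022,-0.0585,-0.0951]]' --angular '[[0.005,-0.004,-0.0125],[0.005,-0.004,-0.0125],[0.005,-0.004,-0.0125],[0.005,-0.004,-0.0125],[0.005,-0.004,-0.0125],[0.005,-0.004,-0.0125],[0.005,-0.004,-0.0125]]'

```text
time: 3.07
position: [436.3, 199.7, 17.7]
ee_rot: [142.0, 0.0, -3.9]
force: [-0.4, 0.2, 0.7]
finger_gap: 85.4
```

Run:
```python
from h import *
p=camera("wrist"); save(p,"w2.png")
Rg,sx,sy=target(-3.9,38)
plan(np.array([437.1,205.2,17])+6*sx,Rg)
```

```text
t 3.12 dpos m [-0.0002 -0.0012 -0.0011] rotvec [-0.0016  0.0007 -0.0012] rows rot 0.0 rows pos 0.0
```

View pics/w2.png

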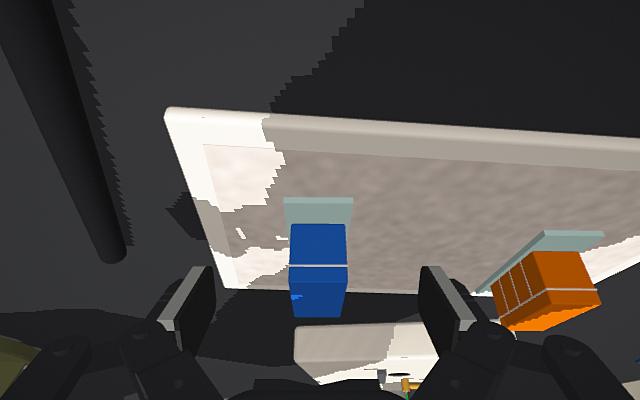

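The picture shows the blue block (318,270) centred between the open pads (about 205 and 430), and the orange slide clear at right (550,285). Closing.

>>> step_arm --delta_pos '[[0,-0.001,-0.0005],[0,-0.001,-0.0005],[0,-0.001,-0.0005],[0,-0.001,-0.0005],[0,-0.001,-0.0005],[0,-0.001,-0.0005],[0,-0.001,-0.0005],[0,-0.001,-0.0005]]' --angular '[[0,0,0],[0,0,0],[0,0,0],[0,0,0],[0,0,0],[0,0,0],[0,0,0],[0,0,0]]' --fingers 0

```text
time: 3.78
position: [437.3, 199.8, 17.9]
ee_rot: [142.1, -0.1, -3.8]
force: [0.0, 2.9, 4.6]
finger_gap: 20.7
```

Run:
```python
from h import *
p=camera("wrist"); save(p,"w3.png")
st=monitor.get_state(); print(st["position"],st["ee_rot"],st["force"],st["wrist_torque"],st["finger_gap"])
```

```text
[437.25049472 199.82775765  17.88304334] [ 1.42133057e+02 -7.07070622e-02 -3.81984980e+00] [-1.26125206  2.67847781  4.96224735] [ 0.52301008  0.07764297 -0.09756192] 20.582009979154435
```

View pics/w3.png

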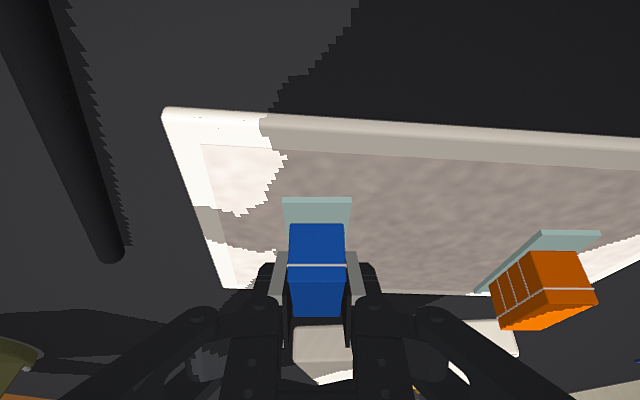

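```bash
cat >> h.py <<'E'
OFF=np.array([5.35,0,11.88])
def slide_to_tcp(seat,psi,x,y,h,lean=38):
    """TCP for the slide centre at x,y (seat frame), underside h above stage"""
    Rg,sx,sy=target(psi,lean)
    return np.array([seat[0],seat[1],30+h])+(x+OFF[0])*sx+(y+OFF[1])*sy+np.array([0,0,OFF[2]]),Rg
E
python3 - <<'E'
from h import *
pos,R=slide_to_tcp([500.5,-37.6],4.3,-50,-90,60); print(pos)
plan(pos,R)
E
```

```text
[4.07405538e+02 1.76230798e-01 1.01880000e+02]
t 3.83 dpos m [-0.0298 -0.1997  0.084 ] rotvec [-0.0023  0.0012  0.1417] rows rot 1.1 rows pos 5.2
```

>>> step_arm --delta_pos '[[0,0,0.015],[0,0,0.03],[0,0,0.05],[0,0,0.06],[0,0,0.06]]' --angular '[[0,0,0],[0,0,0],[0,0,0],[0,0,0],[0,0,0]]'

```text
time: 4.25
position: [438.1, 200.4, 79.4]
ee_rot: [142.2, -0.2, -3.8]
force: [-0.0, -0.2, 0.4]
finger_gap: 20.7
```

Run:
```python
from h import *
p=camera("wrist"); save(p,"w4.png")
pos,R=slide_to_tcp([500.5,-37.6],4.3,-50,-90,60); print(pos)
plan(pos,R)
st=monitor.get_state(); print(st["position"],st["ee_rot"],st["force"],st["finger_gap"],st["joint_positions"].round(1))
```

```text
[4.07405538e+02 1.76230798e-01 1.01880000e+02]
t 4.3 dpos m [-0.0302 -0.2     0.0237] rotvec [-0.0037  0.0023  0.1419] rows rot 1.1 rows pos 4.9
[437.65444205 200.18216142  78.16380426] [ 1.42210591e+02 -1.34104129e-01 -3.83297385e+00] [0.59324052 0.16873845 0.24841172] 20.890507059415448 [ 41.8  35.2  -9.2  74.6 -25.5 142.3]
```

View pics/w4.png

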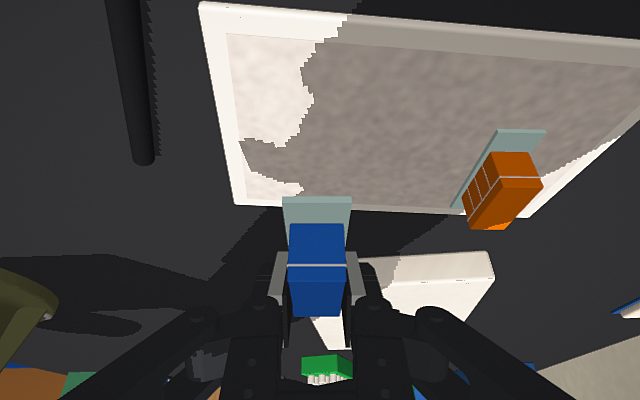

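The blue slide is held and lifted (318,255), same place relative to the pads as at closing. Going to the viewpoint beside the stage.

>>> step_arm --delta_pos '[[-0.005,-0.033,0.006],[-0.01,-0.067,0.014],[-0.015,-0.1,0.024],[-0.02,-0.133,0.024],[-0.025,-0.167,0.024],[-0.03,-0.2,0.024],[-0.03,-0.2,0.024]]' --angular '[[0,0,0.024],[0,0,0.048],[0,0,0.071],[0,0,0.095],[0,0,0.118],[0,0,0.142],[0,0,0.142]]'

```text
time: 4.88
position: [403.0, -5.2, 101.1]
ee_rot: [142.0, 0.1, 4.1]
force: [-0.5, -0.2, -0.5]
finger_gap: 21.0
```

Run:
```python
from h import *
import pickle
p=camera("wrist"); pickle.dump(p,open("w5.pkl","wb")); save(p,"w5.png")
p=camera("top"); pickle.dump(p,open("t5.pkl","wb"))
st=monitor.get_state(); print(st["position"],st["ee_rot"],st["force"],st["finger_gap"],st["joint_positions"].round(1))
```

```text
[406.17532566  -1.20110031 101.44498538] [ 1.42209269e+02 -6.06622667e-02  4.15872282e+00] [-0.05867053 -0.08659267 -0.54435821] 20.583760154176083 [ 27.2  15.8 -35.2  55.8 -34.3 118.3]
```

View pics/w5.png

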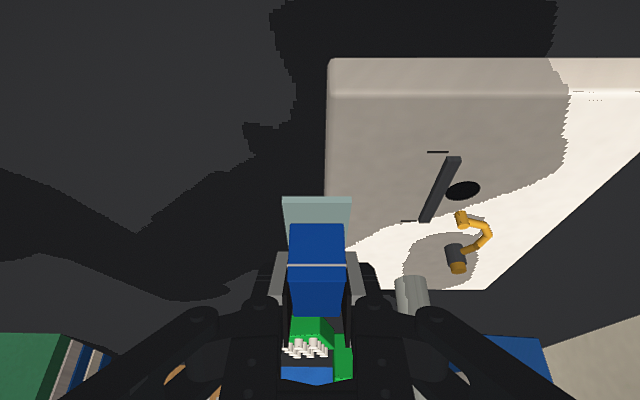

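Run:
```python
from h import *
import pickle
p=pickle.load(open("w5.pkl","rb")); save(p,"w5c.png",(390,140,510,240),6.5)
```

```text
(no output)
```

View pics/w5c.png

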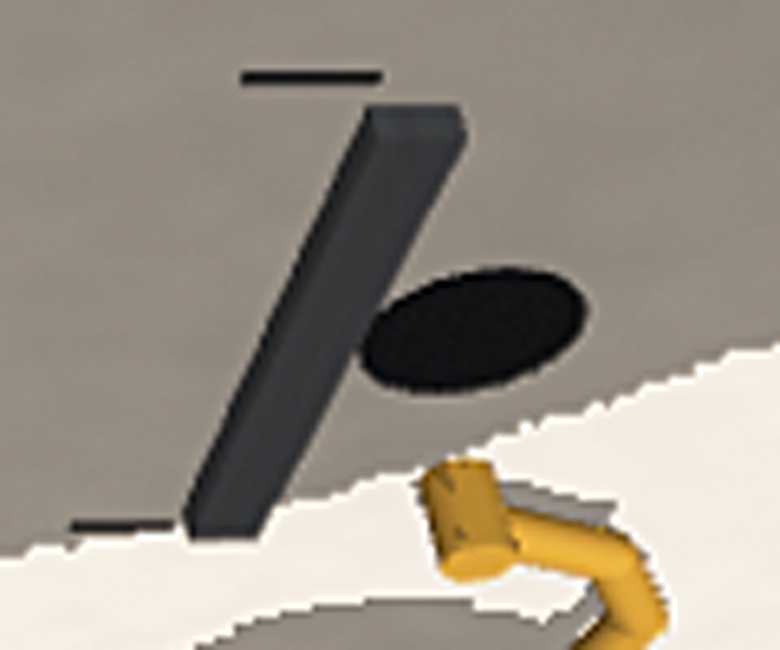

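Run:
```python
from h import *
import pickle
p=pickle.load(open("w5.pkl","rb"))
g=lambda a,b:(390+a/6.5-.5,140+b/6.5-.5)
W={}
for n,a,b,z in [("inN",467,138,34),("inF",259,538,34),("outN",377,138,34),("outF",190,538,34),("botN_in",460,105,30),("botN_out",370,105,30),("m1",311,78,30),("m2",122,526,30),("disc",473,330,30),("pintop",481,563,42)]:
    W[n]=world(p,*g(a,b),z); print(n,W[n].round(1))
d=W["inF"]-W["inN"]; print("psi",np.degrees(np.arctan2(d[0],-d[1])),np.linalg.norm(d))
d=W["m2"]-W["m1"]; print("psi m",np.degrees(np.arctan2(d[0],-d[1])),np.linalg.norm(d))
for psi in (4.3,):
    a=np.radians(psi); sx=np.array([np.sin(a),-np.cos(a)]); sy=np.array([np.cos(a),np.sin(a)])
    mid=(W["inF"]+W["inN"])[:2]/2; print("seat from edge",mid+13*sy)
    for n in W: 
        q=W[n][:2]-(mid+13*sy); print(n,(q@sx).round(1),(q@sy).round(1))
w=cloud(p)
for u,v in [(450,120),(400,180),(463,190),(440,185)]: print(w[v,u].round(1))
```

```text
inN [484.9  -1.2  34. ]
inF [490.2 -70.4  34. ]
outN [477.1  -1.8  34. ]
outF [482.5 -71.   34. ]
botN_in [485.3  -1.5  30. ]
botN_out [477.4  -2.1  30. ]
m1 [470.9   1.   30. ]
m2 [476.6 -75.6  30. ]
disc [500.6 -34.7  30. ]
pintop [509.6 -60.4  42. ]
psi 4.377370446625712 69.34046850574295
psi m 4.2580068056572165 76.82249725752457
seat from edge [500.47213379 -34.8124115 ]
inN -34.7 -13.0
inF 34.7 -13.0
outN -34.7 -20.9
outF 34.7 -20.7
botN_in -34.4 -12.7
botN_out -34.4 -20.6
m1 -38.0 -26.8
m2 38.9 -26.8
disc -0.1 0.1
pintop 26.2 7.2
[469.1  24.4  29.5]
[457.4 -27.8  29.2]
[501.2 -34.8  29.7]
[481.7 -25.7  33.4]
```

Run:
```python
from h import *
import pickle
p=pickle.load(open("w5.pkl","rb")); save(p,"w5d.png",(265,185,370,330),4)
st=monitor.get_state()
Rg,sx,sy=target(4.16,38)
# slide frame from tcp
S=np.array([406.18,-1.2,101.44])-OFF[0]*sx-OFF[1]*sy-np.array([0,0,OFF[2]]); print("slide underside",S)
for q in [(-37.5,-13,3),(-37.5,13,3),(-37.5,-13,0),(-37.5,13,0),(-23,-11,28),(-23,11,28),(23,-11,28),(23,11,28)]:
    u,v=proj(p,S+q[0]*sx+q[1]*sy+np.array([0,0,q[2]])); print(q,round(u,1),round(v,1),"crop",round((u+.5-265)*4),round((v+.5-185)*4))
seat=[500.5,-35.2]
for xyz in [(-45,-18,25),(0,-18,7),(0,2.5,7)]:
    pos,R=slide_to_tcp(seat,4.3,*xyz); print(xyz); plan(pos,R)
```

```text
slide underside [405.79190071   4.1359047   89.56      ]
(-37.5, -13, 3) 289.7 198.2 crop 101 55
(-37.5, 13, 3) 361.9 198.4 crop 390 56
(-37.5, -13, 0) 290.1 191.4 crop 102 28
(-37.5, 13, 0) 361.3 191.6 crop 387 28
(-23, -11, 28) 294.8 279.5 crop 121 380
(-23, 11, 28) 356.8 279.6 crop 369 381
(23, -11, 28) 299.9 316.0 crop 141 526
(23, 11, 28) 347.4 316.1 crop 332 527
(-45, -18, 25)
t 4.98 dpos m [ 0.0734  0.0042 -0.0346] rotvec [-0.0037  0.0008  0.0025] rows rot 0.0 rows pos 1.9
(0, -18, 7)
t 4.98 dpos m [ 0.0768 -0.0407 -0.0526] rotvec [-0.0037  0.0008  0.0025] rows rot 0.0 rows pos 2.4
(0, 2.5, 7)
t 4.98 dpos m [ 0.0972 -0.0391 -0.0526] rotvec [-0.0037  0.0008  0.0025] rows rot 0.0 rows pos 2.8
```

View pics/w5d.png

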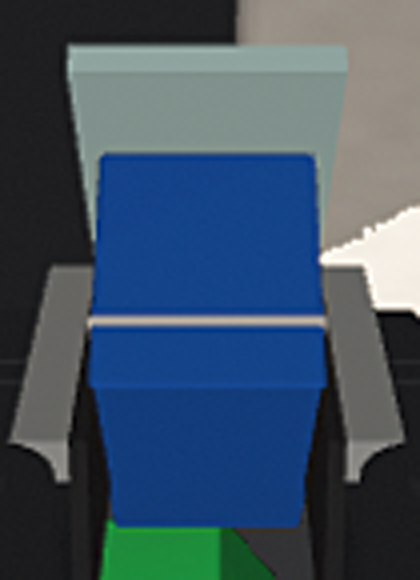

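Run:
```python
from h import *
import pickle
p=pickle.load(open("w5.pkl","rb"))
Rg,sx,sy=target(4.1,38)
S=np.array([403,-5.2,101.1])-OFF[0]*sx-OFF[1]*sy-np.array([0,0,OFF[2]])
for q in [(-37.5,-13,3),(-37.5,13,3),(-37.5,-13,0),(-37.5,13,0),(-23,-11,28),(-23,11,28),(23,-11,28),(23,11,28)]:
    u,v=proj(p,S+q[0]*sx+q[1]*sy+np.array([0,0,q[2]])); print(q,"crop",round((u+.5-265)*4),round((v+.5-185)*4))
```

```text
(-37.5, -13, 3) crop 67 74
(-37.5, 13, 3) crop 348 75
(-37.5, -13, 0) crop 68 48
(-37.5, 13, 0) crop 346 48
(-23, -11, 28) crop 86 391
(-23, 11, 28) crop 327 392
(23, -11, 28) crop 113 532
(23, 11, 28) crop 300 533
```

>>> step_arm --delta_pos '[[0.02,0.001,-0.008],[0.045,0.003,-0.02],[0.0734,0.0042,-0.0346],[0.0734,0.0042,-0.0346],[0.0734,0.0042,-0.0346]]' --angular '[[0,0,0.0025],[0,0,0.0025],[0,0,0.0025],[0,0,0.0025],[0,0,0.0025]]'

```text
time: 5.4
position: [480.4, 3.9, 65.3]
ee_rot: [142.2, 0.0, 4.3]
force: [-0.8, -0.8, -0.5]
finger_gap: 20.8
```

Run:
```python
from h import *
p=camera("side"); save(p,"s6.png",(230,100,400,280),3.2)
seat=[500.5,-35.2]
for xyz in [(0,-18,12),(0,-18,7),(0,2.5,7)]:
    pos,R=slide_to_tcp(seat,4.3,*xyz); print(xyz); plan(pos,R)
print(monitor.get_state()["ee_rot"],monitor.get_state()["position"])
```

```text
(0, -18, 12)
t 5.45 dpos m [ 0.0036 -0.0454 -0.0119] rotvec [-0.0033 -0.0013 -0.0003] rows rot 0.0 rows pos 1.1
(0, -18, 7)
t 5.45 dpos m [ 0.0036 -0.0454 -0.0169] rotvec [-0.0033 -0.0013 -0.0003] rows rot 0.0 rows pos 1.2
(0, 2.5, 7)
t 5.45 dpos m [ 0.024  -0.0439 -0.0169] rotvec [-0.0033 -0.0013 -0.0003] rows rot 0.0 rows pos 1.3
[1.42191836e+02 5.76848598e-02 4.31933066e+00] [479.35534449   3.54177064  65.80751222]
```

View pics/s6.png

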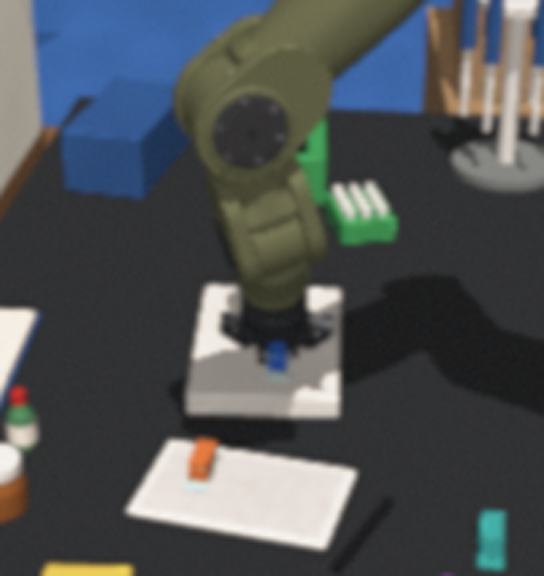

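Slide still held level over the stage's near side (side crop: 278,355), nothing touched. Moving in over the fixed edge.

>>> step_arm --delta_pos '[[0.001,-0.011,-0.003],[0.002,-0.023,-0.006],[0.003,-0.035,-0.009],[0.0036,-0.0454,-0.012],[0.0036,-0.0454,-0.0145],[0.0036,-0.0454,-0.0165],[0.0036,-0.0454,-0.0165]]' --angular '[[0,0,0],[0,0,0],[0,0,0],[0,0,0],[0,0,0],[0,0,0],[0,0,0]]'

```text
time: 6.03
position: [482.5, -41.8, 49.1]
ee_rot: [142.2, 0.1, 4.3]
force: [-0.9, -0.5, 0.5]
finger_gap: 20.9
```

Run:
```python
from h import *
import pickle
p=camera("wrist"); save(p,"w7.png"); pickle.dump(p,open("w7.pkl","wb"))
seat=[500.5,-35.2]
for xyz in [(0,-18,7),(0,2.5,7)]:
    pos,R=slide_to_tcp(seat,4.3,*xyz); print(xyz); plan(pos,R)
s=monitor.get_state();print(s["ee_rot"],s["position"],s["force"])
```

```text
(0, -18, 7)
t 6.08 dpos m [ 0.0001 -0.0003 -0.0004] rotvec [-0.0034 -0.0015 -0.0006] rows rot 0.0 rows pos 0.0
(0, 2.5, 7)
t 6.08 dpos m [ 0.0206  0.0012 -0.0004] rotvec [-0.0034 -0.0015 -0.0006] rows rot 0.0 rows pos 0.5
[1.42199558e+02 6.89053360e-02 4.33723437e+00] [482.81611314 -41.58707636  49.26512167] [-0.20206696 -0.7926787  -0.55846269]
```

View pics/w7.png

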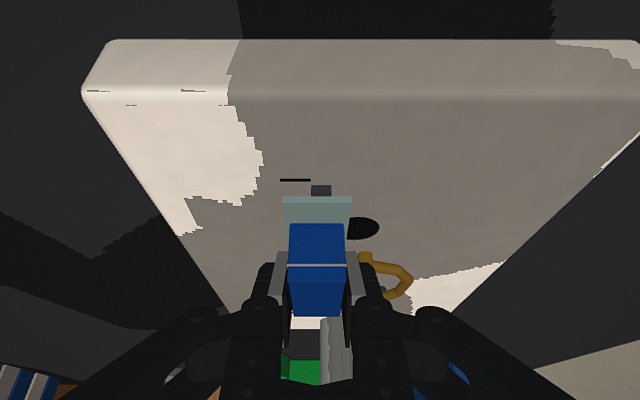

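>>> step_arm --delta_pos '[[0.004,0.0002,0],[0.008,0.0005,0],[0.012,0.0007,0],[0.016,0.001,0],[0.02,0.0012,0],[0.0212,0.0012,0],[0.0212,0.0012,0]]' --angular '[[0,0,0],[0,0,0],[0,0,0],[0,0,0],[0,0,0],[0,0,0],[0,0,0]]'

```text
time: 6.67
position: [504.3, -40.3, 49.1]
ee_rot: [142.2, 0.1, 4.3]
force: [-2.0, 1.5, 0.1]
finger_gap: 20.7
```

Run:
```python
from h import *
import pickle
p=camera("wrist"); save(p,"w8.png",(240,140,460,330),3.6); pickle.dump(p,open("w8.pkl","wb"))
seat=[500.5,-35.2]
for xyz in [(0,2.5,7),(0,2.5,0)]:
    pos,R=slide_to_tcp(seat,4.3,*xyz); print(xyz); plan(pos,R)
s=monitor.get_state();print(s["ee_rot"],s["position"],s["force"],s["finger_gap"])
```

```text
(0, 2.5, 7)
t 6.72 dpos m [-0.0006  0.     -0.0002] rotvec [-0.0035 -0.0018 -0.0006] rows rot 0.0 rows pos 0.0
(0, 2.5, 0)
t 6.72 dpos m [-0.0006  0.     -0.0072] rotvec [-0.0035 -0.0018 -0.0006] rows rot 0.0 rows pos 0.2
[1.42207203e+02 8.93802218e-02 4.33175994e+00] [503.99657927 -40.35387998  49.12872187] [-2.23314697  1.14885155  0.03777099] 20.84762188310647
```

View pics/w8.png

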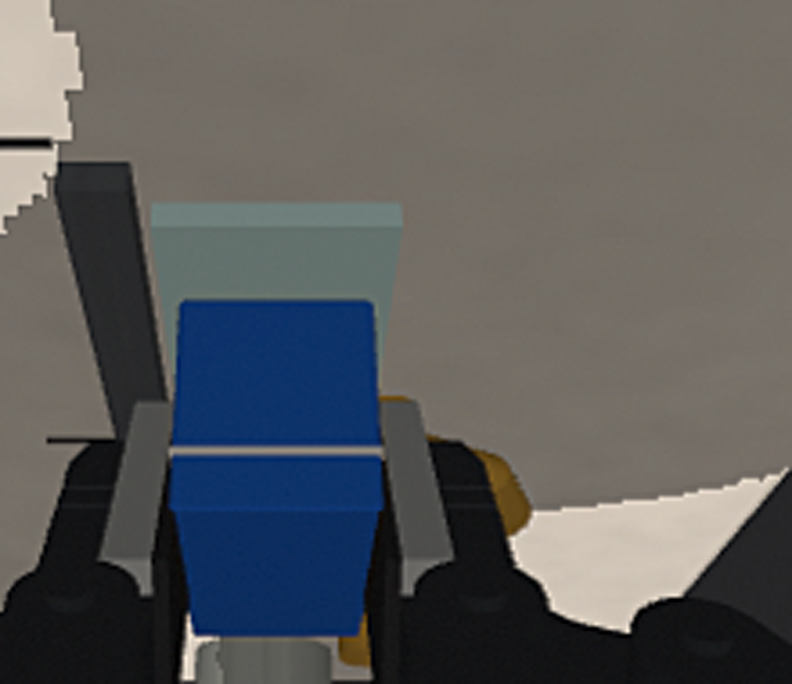

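Run:
```python
from h import *
import pickle
p=pickle.load(open("w8.pkl","rb"))
g=lambda a,b:(240+a/3.6-.5,140+b/3.6-.5)
a=np.radians(4.33); sx=np.array([np.sin(a),-np.cos(a)]); sy=np.array([np.cos(a),np.sin(a)])
for n,x,y,z in [("edge bot in",131,162,30),("edge top in",135,191,34),("edge bot out",57,162,30),("slide L",151,204,37),("slide R",402,204,37),("slideL3",154,227,40),("slideR3",400,227,40),("edge in far",167,400,34)]:
    w=world(p,*g(x,y),z); q=w[:2]-[500.5,-35.2]; print(n,w.round(1),(q@sx).round(1),(q@sy).round(1))
```

```text
edge bot in [485.5  -1.2  30. ] -35.0 -12.4
edge top in [486.2  -0.9  34. ] -35.2 -11.7
edge bot out [477.5  -1.8  30. ] -35.0 -20.4
slide L [488.1   1.1  37. ] -37.2 -9.6
slide R [514.2   3.2  37. ] -37.2 16.5
slideL3 [488.6   1.3  40. ] -37.3 -9.1
slideR3 [513.8   3.3  40. ] -37.4 16.2
edge in far [489.8 -51.8  34. ] 15.7 -11.9
```

>>> step_arm --delta_pos '[[-0.0005,0,-0.0015],[-0.0005,0,-0.003],[-0.0005,0,-0.0045],[-0.0005,0,-0.006],[-0.0005,0,-0.0068],[-0.0005,0,-0.0068]]' --angular '[[0,0,0],[0,0,0],[0,0,0],[0,0,0],[0,0,0],[0,0,0]]'

```text
time: 7.22
position: [503.2, -40.5, 42.1]
ee_rot: [142.2, 0.1, 4.3]
force: [-1.7, -0.5, -0.4]
finger_gap: 20.7
```

Run:
```python
from h import *
import pickle
p=camera("wrist"); save(p,"w9.png",(240,140,460,330),3.6); pickle.dump(p,open("w9.pkl","wb"))
seat=[500.5,-35.2]
for xyz in [(0,2,0)]:
    pos,R=slide_to_tcp(seat,4.3,*xyz); print(xyz); plan(pos,R)
s=monitor.get_state();print(s["ee_rot"],s["position"],s["force"],s["finger_gap"])
```

```text
(0, 2, 0)
t 7.27 dpos m [-0.0003  0.0001 -0.0002] rotvec [-0.0034 -0.0023 -0.0005] rows rot 0.0 rows pos 0.0
[1.42202965e+02 1.16494060e-01 4.32680109e+00] [503.24076    -40.45890531  42.12763191] [-2.26042974 -1.07267719  0.27299578] 20.618256943155117
```

View pics/w9.png

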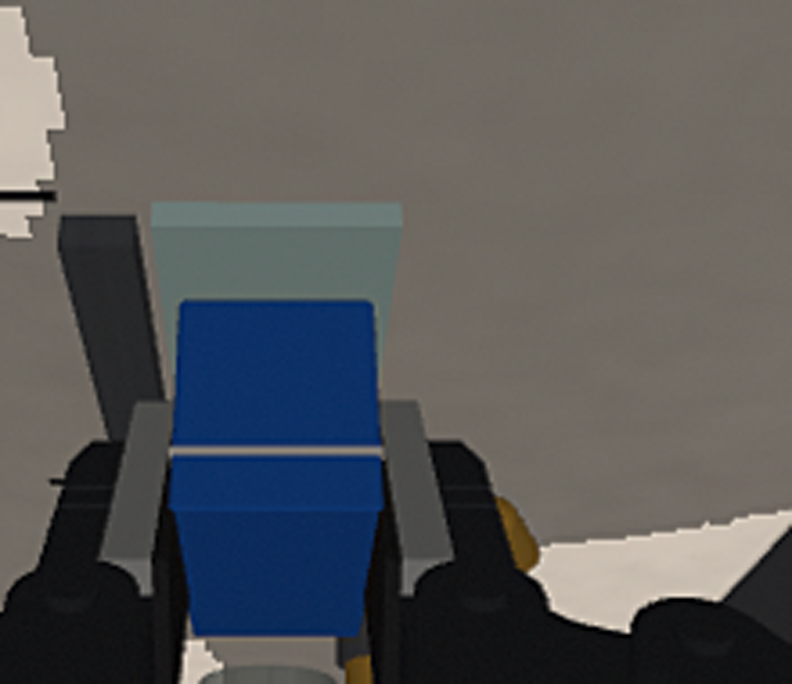

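>>> step_arm --delta_pos '[[0,0,-0.0005],[0,0,-0.001],[0,0,-0.001]]' --angular '[[0,0,0],[0,0,0],[0,0,0]]'

```text
time: 7.52
position: [503.3, -40.5, 41.9]
ee_rot: [142.2, 0.1, 4.4]
force: [-4.2, 1.8, 7.4]
finger_gap: 20.9
```

>>> step_arm --delta_pos '[[0,0,0],[0,0,0],[0,0,0],[0,0,0],[0,0,0]]' --angular '[[0,0,0],[0,0,0],[0,0,0],[0,0,0],[0,0,0]]' --fingers 0.45

```text
time: 7.93
position: [503.5, -40.5, 41.8]
ee_rot: [142.2, 0.1, 4.4]
force: [0.5, 0.6, -0.7]
finger_gap: 38.4
```

Run:
```python
from h import *
import pickle
p=camera("wrist"); save(p,"w10.png",(240,140,460,330),3.6); pickle.dump(p,open("w10.pkl","wb"))
s=monitor.get_state();print(s["ee_rot"],s["position"],s["force"],s["finger_gap"])
R=Rt(s).as_matrix(); print("back 60mm",-R[:,2]*.06)
```

```text
[1.42156166e+02 9.86645068e-02 4.34970599e+00] [503.4183844  -40.49690492  41.83201134] [-0.03841294 -0.43048942  0.25873108] 38.65977590812453
back 60mm [-0.00271051  0.03671085  0.04738108]
```

View pics/w10.png

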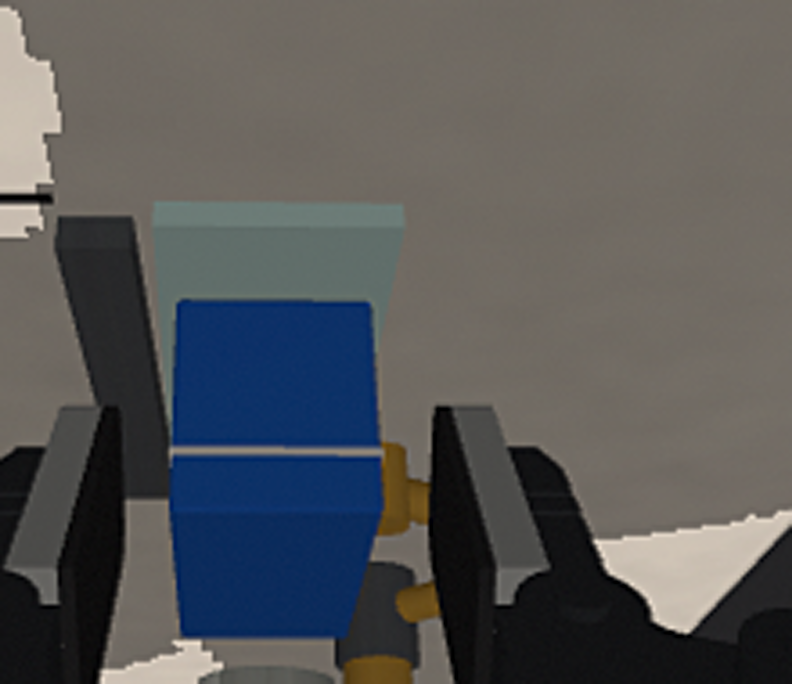

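```bash
cat > m.py <<'E'
from h import *
def meas(p,g,pts,seat=(500.5,-35.2),psi=4.33):
    a=np.radians(psi); sx=np.array([np.sin(a),-np.cos(a)]); sy=np.array([np.cos(a),np.sin(a)])
    for n,x,y,z in pts:
        w=world(p,*g(x,y),z); q=w[:2]-seat; print(n,w.round(1),(q@sx).round(1),(q@sy).round(1))
E
python3 - <<'E'
from m import *
import pickle
p=pickle.load(open("w10.pkl","rb"))
g=lambda a,b:(240+a/3.6-.5,140+b/3.6-.5)
meas(p,g,[("edge bot in",131,216,30),("edge bot out",57,216,30),("edge top in",135,245,34),("slide L",152,203,30),("slide R",404,206,30),("L3",156,227,33),("R3",402,228,33),("blk nearL",170,513,58),("blk nearR",383,513,58),("blk farL",183,636,58),("blk farR",347,636,58)])
p=camera("wrist"); save(p,"w11.png",(240,140,460,330),3.6)
E
```

```text
edge bot in [485.2  -1.   30. ] -35.2 -12.7
edge bot out [477.4  -1.6  30. ] -35.2 -20.5
edge top in [ 4.859e+02 -4.000e-01  3.400e+01] -35.8 -12.0
slide L [487.4   1.6  30. ] -37.7 -10.3
slide R [513.6   3.1  30. ] -37.2 15.9
L3 [488.    1.6  33. ] -37.7 -9.7
R3 [513.1   3.4  33. ] -37.6 15.5
blk nearL [490.7 -12.8  58. ] -23.1 -8.1
blk nearR [512.1 -11.   58. ] -23.2 13.4
blk farL [492.6 -56.5  58. ] 20.7 -9.4
blk farR [513.8 -54.8  58. ] 20.5 11.8
```

View pics/w11.png

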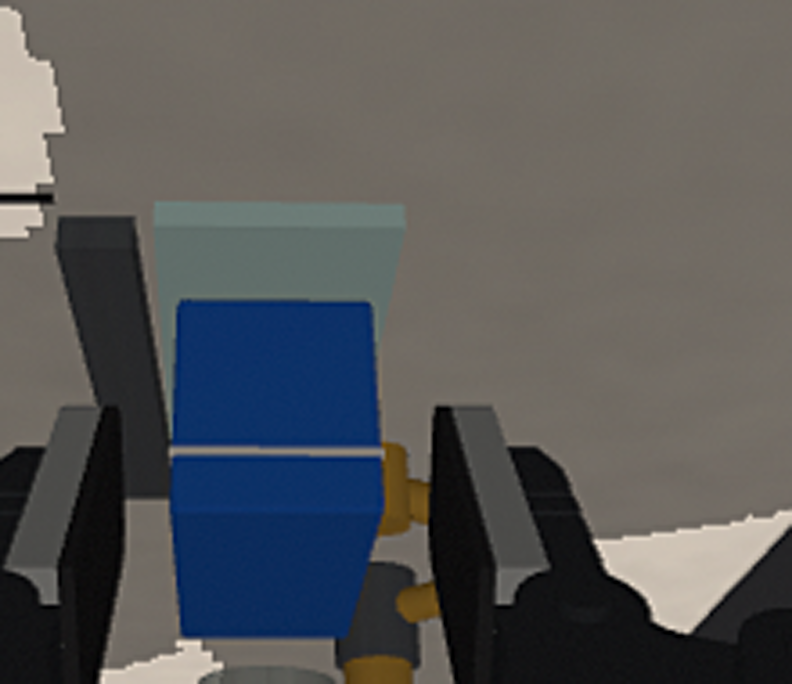

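The far end is flush but the near end sits about 2 mm off the edge (within tolerance, ~0.035 rad). I'll regrip, slide it flush, and release again.

Run:
```python
from m import *
for y in (0.8,-1):
    pos,R=slide_to_tcp([500.5,-35.2],4.33,0,y,0); print(y); plan(pos,R)
s=monitor.get_state();print(s["ee_rot"],s["position"],s["force"],s["finger_gap"])
```

```text
0.8
t 8.03 dpos m [-0.0016  0.      0.0001] rotvec [-0.0026 -0.0021 -0.0004] rows rot 0.0 rows pos 0.0
-1
t 8.03 dpos m [-0.0034 -0.0001  0.0001] rotvec [-0.0026 -0.0021 -0.0004] rows rot 0.0 rows pos 0.1
[1.42158363e+02 1.06071505e-01 4.35087900e+00] [503.34498403 -40.49150751  41.79526328] [-0.12483633 -0.14342484 -0.55722155] 38.34574497255098
```

>>> step_arm --delta_pos '[[-0.0013,0,0],[-0.0013,0,0],[-0.0013,0,0],[-0.0013,0,0],[-0.0013,0,0],[-0.0013,0,0]]' --angular '[[0,0,0],[0,0,0],[0,0,0],[0,0,0],[0,0,0],[0,0,0]]' --fingers 0

```text
time: 8.53
position: [501.9, -40.5, 41.9]
ee_rot: [142.2, 0.1, 4.4]
force: [-2.2, 3.5, 4.2]
finger_gap: 21.0
```

>>> step_arm --delta_pos '[[-0.0007,0,0],[-0.0014,0,0],[-0.0014,0,0]]' --angular '[[0,0,0],[0,0,0],[0,0,0]]'

```text
time: 8.78
position: [501.4, -40.5, 42.0]
ee_rot: [142.1, 0.0, 4.4]
force: [3.4, -0.8, -2.5]
finger_gap: 20.7
```

Run:
```python
from m import *
import pickle
p=camera("wrist"); save(p,"w12.png",(240,140,460,330),3.6)
s=monitor.get_state();print(s["ee_rot"],s["position"],s["force"],s["finger_gap"])
```

```text
[1.42148458e+02 1.76319714e-02 4.35375739e+00] [501.44410025 -40.44157737  42.00111637] [ 4.50529913 -1.58849954 -3.06385877] 20.8161880566111
```

View pics/w12.png

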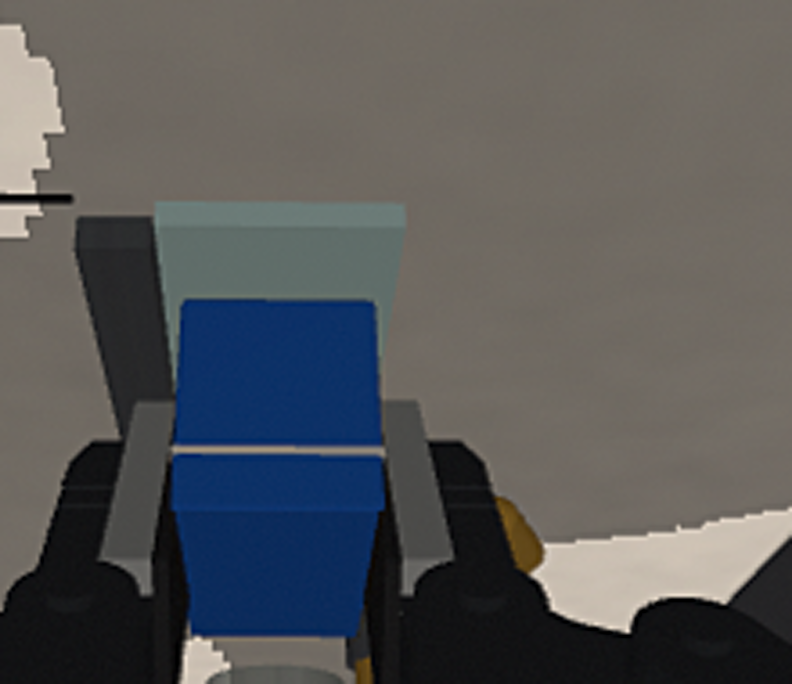

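The slide is now flush: glass side (155,205) meets the edge's inner face (153,217), and the force reversed to +4.5 N. Press down slightly and release.

>>> step_arm --delta_pos '[[0,0,-0.0004],[0,0,-0.0008],[0,0,-0.0008]]' --angular '[[0,0,0],[0,0,0],[0,0,0]]'

```text
time: 9.08
position: [501.6, -40.5, 41.9]
ee_rot: [142.1, 0.0, 4.4]
force: [-1.0, 2.3, 6.3]
finger_gap: 20.6
```

>>> step_arm --delta_pos '[[0,0,0],[0,0,0],[0,0,0],[0,0,0],[0,0,0]]' --angular '[[0,0,0],[0,0,0],[0,0,0],[0,0,0],[0,0,0]]' --fingers 0.45

```text
time: 9.5
position: [501.3, -40.5, 41.7]
ee_rot: [142.1, 0.0, 4.4]
force: [0.6, 0.1, 0.3]
finger_gap: 38.5
```

Run:
```python
from m import *
import pickle
p=camera("wrist"); save(p,"w13.png",(240,140,460,330),3.6); pickle.dump(p,open("w13.pkl","wb"))
s=monitor.get_state();print(s["ee_rot"],s["position"],s["force"],s["finger_gap"])
```

```text
[1.42102812e+02 3.67363316e-02 4.38103345e+00] [501.36542104 -40.52537799  41.75354599] [-0.6760268  -0.5627145  -0.05145403] 38.696584979211096
```

View pics/w13.png

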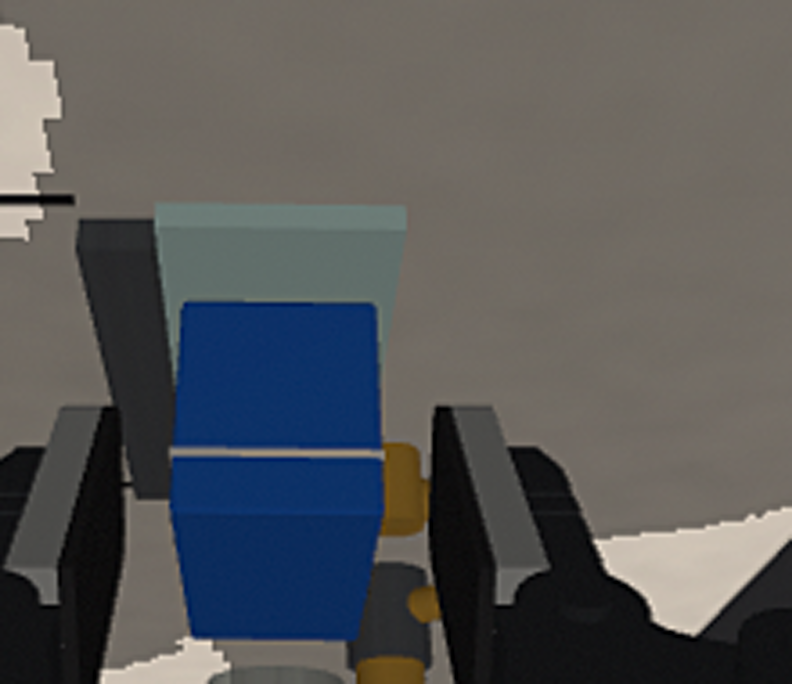

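Released, flush along the edge with the brass pin (403,490) against the slide. Backing out along the tool axis.

>>> step_arm --delta_pos '[[-0.0005,0.006,0.008],[-0.001,0.013,0.017],[-0.0018,0.025,0.032],[-0.0027,0.037,0.047],[-0.004,0.055,0.071],[-0.0054,0.0734,0.0948],[-0.0054,0.0734,0.0948]]' --angular '[[0,0,0],[0,0,0],[0,0,0],[0,0,0],[0,0,0],[0,0,0],[0,0,0]]'

```text
time: 10.13
position: [498.4, 36.0, 140.2]
ee_rot: [142.2, -0.3, 4.5]
force: [2.6, 0.7, 0.7]
finger_gap: 38.6
```

Run:
```python
from m import *
import pickle
p=camera("wrist"); save(p,"w14.png",(200,100,480,300),2.8); pickle.dump(p,open("w14.pkl","wb"))
q=camera("top"); save(q,"t14.png")
s=monitor.get_state();print(s["time"],s["ee_rot"],s["position"],s["force"],s["finger_gap"])
```

```text
10.2333 [ 1.42150014e+02 -6.73196244e-02  4.45383092e+00] [496.74113522  33.7600256  137.05081249] [ 0.21065807 -0.54374171  0.39336689] 38.37531897041385
```

View pics/w14.png

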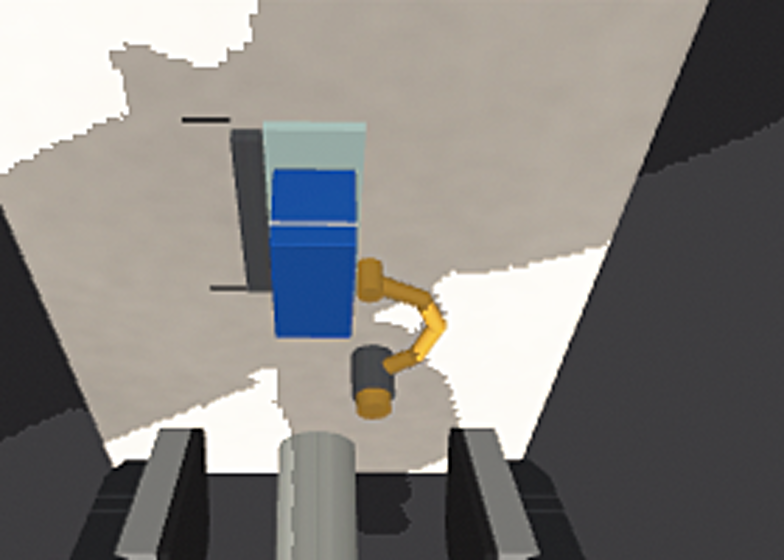

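View pics/t14.png

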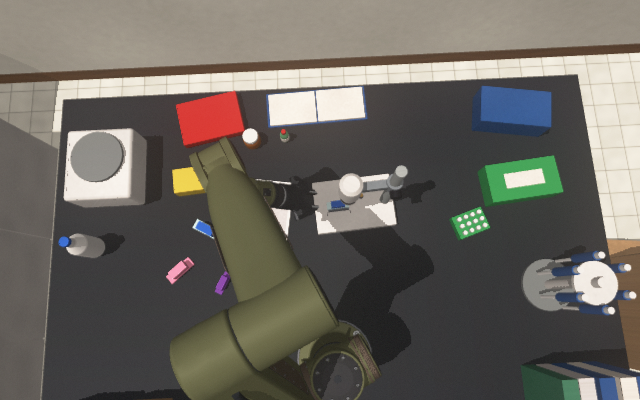

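Run:
```python
from m import *
import pickle
p=pickle.load(open("w14.pkl","rb"))
g=lambda a,b:(200+a/2.8-.5,100+b/2.8-.5)
meas(p,g,[("edge bot out",230,129,30),("m1",206,120,30),("m2",240,288,30),("slide L",263,122,30),("slide R",366,124,30),("blk nearL",269,245,58),("blk nearR",357,245,58),("blk farL",276,337,58),("blk farR",352,337,58),("pintop",370,290,42)])
w=cloud(p); print(np.nanmedian(w[190:215,300:325,2]))
```

```text
edge bot out [477.1  -2.   30. ] -34.9 -20.8
m1 [471.1   0.9  30. ] -38.2 -26.6
m2 [480.1 -75.6  30. ] 38.8 -23.4
slide L [485.5   1.2  30. ] -37.4 -12.2
slide R [511.6   2.4  30. ] -36.6 13.9
blk nearL [488.2 -13.1  58. ] -23.0 -10.6
blk nearR [510.1 -11.5  58. ] -22.9 11.4
blk farL [491.5 -57.9  58. ] 22.0 -10.6
blk farR [513.3 -56.4  58. ] 22.1 11.2
pintop [518.9 -55.7  42. ] 21.8 16.8
58.010566180337605
```

Run:
```python
from h import *
print(monitor.get_state()["joint_velocities"].round(2)); print(job.hand_in())
```

```text
[-1.17  0.95 -2.41 -0.91  0.13 -0.13]
the job is handed in; nothing more can be done
None
```

I gripped the blue slide on the tray with the hand leaning back 38°. Held level, I pushed the brass arm back with its long side, lowered it inside the fixed edge, pressed down to about 7 N and let go. I handed the job in at about 10.3 s; it reported no verdict.

After the first release one end sat about 2 mm off the fixed edge. I gripped the slide again, pushed it flush, let go and backed out.

- **Slide position:** in the last wrist picture its centre was about 0.1 mm along and 0.4 mm across from the seat, with no visible turn. The block's top was at 58 mm, which matches a slide lying flat on the stage.
- **Clip arm:** the brass pin was about 17 mm out in the seat's +y, which is the clipped position. I estimated this from the picture and did not read the joint angle.
- **Disagreement:** the top camera put the seat about 2.5 mm from where the wrist camera put it along the slide's length. I used the wrist value, which matched the edge, marks and disc.
- **Everything else:** the bottle and jar look unmoved in the final top picture. The arm hid part of the tray, so I did not check the orange slide after the release; it looked unmoved when I lifted the blue one. I made no other position check on the yellow box or the tube rack.
- **At hand-in:** the arm was clear of everything but still settling at up to about 2.4°/s.

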